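# Open the inlet filter box: press its snap tab, push the cover off

### The arm

A 7-joint arm with a two-finger parallel gripper is mounted at the origin on the work surface. World frame = base frame: x ahead of the robot, y to its left, z up, the work surface at z = 0. Lengths are in m, angles in rad, forces in N, time in s.
With the tool pointing down it reaches from about 0.4 to 0.9 m from the base axis. Payload 5.5 kg.
Tool frame: the origin (TCP) lies at the very end of the fingers, on their centre line; the grasp point (between the pads) lies behind it (grip_point_offset is the x of the grasp point in the tool frame, in m); x points along the fingers, z is the direction in which the jaws open and shut, and the axes are right-handed (so a half turn about x gives the same grasp; the last joint's range is limited). The gripper opens to 92 mm and grips with 3 to 60 N. Pads are 19 mm wide; open, the fingers measure 130 mm over their backs; the gripper's body (75 mm by 190 mm) begins 47 mm behind the grasp point.
Start: joints at [-0.953, 0.501, -0.427, 1.55, 0.221, 1.138, -0.21], TCP at [0.226, 0.61, 0.227] pointing down, gripper open.
Joint ranges: [-2.88, 2.88], [-0.31, 2.03], [-1.54, 1.56], [0.2, 2.42], [-1.41, 4.55], [0.19, 2.02], [-2.57, 2.57]. Speed limits (rad/s): [2.57, 2.57, 3.14, 3.14, 3.14, 3.14, 3.14].

### API

Orientations are given as a unit quaternion [w, x, y, z].
In Python, from station import * gives the robot as it stands.
- The arm moves only by the tool move_arm, never from a script. Its argument "commands" is a list of rows, each an object with "translation": the shift along the tool's x, y, z in cm, a list of three; "turn": the turn, a rotation vector about the tool's x, y, z in degrees, a list of three. A call has 1 to 20 rows; each row shifts and turns the commanded pose from where the row before left it, along the tool's axes as they then stand; what a row does not reach is not made up. A row lasts 1/12 s, in which the tool goes at most 41.7 mm and 7.16 degrees, less where a joint would pass 70% of its speed; a pose out of reach is approached as far as the arm can. A call with a gripper value outside its range is refused whole. "jaw" is the finger opening in cm, from 0 to 9.18, set as the call begins (left out, the last holds). The fingers move at their own pace and stop on an object; "grip_force" is the grip in N (left out, the last holds). Time passes only in rows, so rows that do not move let the fingers close. It gives the time, the measured TCP pose, the force and the opening at its end, in the units of the state.
- sense(): the state, without advancing time (a new reading comes with each control period).
- snapshot(name): name is "scene" or "top" or "wrist"; returns the picture (400x640x3 uint8, red, green, blue); there is no depth.
- calibration(name): a dict with "fx", "fy", "cx", "cy" (pixels), "D" ([k1, k2, p1, p2, k3] as OpenCV has them; the pictures are not rectified), "extrinsics" (4x4, takes a point from world to camera coordinates); the wrist camera has in their place "mount" (4x4, takes a point from camera to tool coordinates, whose origin is the TCP and whose axes are the tool frame's). Camera axes: x right, y up, looking along -z (the intrinsics and any distortion apply to the point x, -y, -z); pixel columns grow to the right and rows downward; lengths in m; the calibration is good to about 2 mm. A picture is of the moment at which its call begins: read the wrist's pose just before it. calibration takes no time and is no camera call.
- job_done(): hands the job in, once; it reports no verdict.
The state is a dict: "clock": time; "joint_pos": joint angles; "qvel": joint speeds; "joint_efforts": joint torques, N m; "eef_pos": TCP position; "eef_rot": TCP orientation; "ft_force": force on the tool from outside, world axes, zero at the start; "moment": the same for the moment, N m; "opening": finger opening in m.
Only numpy, scipy, OpenCV 4.12 (cv2) and the standard library are available. Lean on these libraries where they do the work, as an engineer would, in place of code of your own. Each camera call takes 0.05 s, during which the arm holds its last target.

### The job

Press the orange snap tab of the filter box all the way in, then push the blue cover it has released along its guides, off its seat and onto the dark ledge, until the white filter underneath lies fully open; leave the cover lying flat there. Only press and push: do not lift the cover, and leave the vials and everything else around standing where they are.

Things in the scene. Friction and masses are not known exactly. Their poses are not given: they have to be found in the camera images.
- filter_box: white filter box fixed to the bench, 175 (own x, -115 to +60) x 190 (own y, -95 to +95) x 70 mm tall, plus a 40 mm long port on its +x side; origin on the bench under the middle of the track. The flat top (deck, z = 70 mm) carries the cover's track along the box's own y, 88 mm wide between guide walls 8 mm high. Two vials stand on the deck at x about -90 mm.
- seat (a point): centre of the cover's seat, at deck height (box x 0, y -50, z 70 mm), over a square filter well of 58 x 58 mm. Keepers beside the seat (box y -85 to -30, tops 15 mm above the deck) reach in over the cover's side edges, leaving 76 mm free between them.
- ledge_end (a point): middle of the foot of the end stop (8 mm high), at deck height (box x 0, y +77 mm), where the dark ledge ends. The ledge is level with the seat and starts right after it.
- cover: blue filter cover, 84 (x) x 70 (y) mm, loose, about 0.15 kg; origin at the centre of its underside, axes as the box's; starts on the seat. Once the tab is in it slides to the box's +y, with light friction (under 3 N): pushed 66 mm the filter well is open, after 92 mm it meets the end stop. Plate 4 to 10 mm above the deck, on two side runners.
- rib_face (a point): pale upright rib on the cover, 50 mm long in x, 8 thick, 28 mm from deck to top, at y -19 to -11 mm from the cover's centre. This point is the middle of its rear face (the one looking to the box's -y), 9 mm above the top of the plate: push here, towards +y.
- snap_tab (a joint): how far the orange snap tab is pressed in: about 0 = out (blocks the cover), 0.010 m = fully in. It moves straight down, takes about 5 N, and stays where it is left.
- tab_press (a point): point to press on top of the orange snap tab, moving with it. The tab is a pad, 40 (x) x 34 (y) mm, in the ledge just ahead of the cover's +y edge; this point is 2.5 mm beyond its middle, 23 mm from the cover's edge. Out, its top stands 11 mm above the deck, like the cover's plate; fully in, 1 mm, and the cover passes over it.
- vial_a: small amber vial, 24 dia x 45 mm tall, standing on the near half of the filter box's top; origin at the centre of its underside
- vial_b: a second such vial, beside the ledge; origin at the centre of its underside
- spare_filter: spare pleated filter, white square 60 x 60 x 12 mm, lying on the bench; origin at the centre of its underside
- screwdriver: screwdriver lying on the bench; origin at its middle
- wash_bottle: white wash bottle, 64 dia x 150 mm tall; origin at the centre of its underside
- beaker: glass beaker, 70 dia x 85 mm tall; origin at the centre of its underside
- jar: clear jar with red cap, 60 dia x 70 mm tall; origin at the centre of its underside

How it is judged:
On the way, in this order (a step that is already met when the one before it is completed fails the run):
1. the snap tab is pressed in (8 of its 10 mm or more) while the cover is still on its seat (value of joint snap_tab above 0.008 m and y of cover in the frame of filter_box below -0.04 m), for 0.1 s.
2. the cover is pushed off its seat, at least 66 mm along the guides (y of cover in the frame of filter_box above 0.016 m), for 0.1 s.
At the end, for the whole second after the job is handed in: The snap tab is still in (over 7 mm); the cover rests flat (within 0.08 rad and 4 mm of the deck's height) and still on the ledge, 66 mm or more beyond its seat, so that the filter is fully uncovered; the bystanders are upright and within 25 mm of where they were (y of cover in the frame of filter_box between 0.016 and 0.048 m and z of cover in the frame of filter_box between 0.066 and 0.074 m and angle between cover's own z axis and vertical below 0.08 rad and linear speed of cover below 0.01 m/s and value of joint snap_tab above 0.007 m and distance of each of vial_a, vial_b, spare_filter, screwdriver, wash_bottle, beaker, jar from where it was at the start of the episode below 0.025 m and angle between each of vial_a, vial_b, wash_bottle, beaker, jar's own z axis and vertical below 0.35 rad); the robot touches nothing.
It fails at once if the cover is lifted more than 12 mm off the guides' floor (z of cover in the frame of filter_box above 0.082 m).
It fails at once if a bystander is shifted by more than 25 mm (distance of any of vial_a, vial_b, spare_filter, screwdriver, wash_bottle, beaker, jar from where it was at the start of the episode above 0.025 m).
It fails at once if a vial, bottle, beaker or jar is tipped (angle between any of vial_a, vial_b, wash_bottle, beaker, jar's own z axis and vertical above 0.35 rad).
It also fails if it takes over 38 s, if anything falls off the work surface, if the arm or the gripper's body presses on something with over 40 N, if the wrist force passes 120 N, or if a joint passes its speed limit or range.

## Working session

There is one attempt and no reset: what is moved stays moved. The work goes in short steps, Python scripts to look and compute and a tool call to move; the robot and the scene stay as the last step left them, time stands still between calls to the robot, and variables do not carry over. Pictures are saved under pics/ and viewed, and the job is handed in when it is done.

Besides the shell and the picture viewer there is one more tool, called after ">>>" as name(argument=value, ...) on one line, values as JSON. move_arm: Moves the arm, as the interface text tells. Its arguments: {"type":"object","properties":{"commands":{"type":"array","items":{"type":"object","properties":{"translation":{"type":"array","items":{"type":"number"}},"turn":{"type":"array","items":{"type":"number"}}}}},"jaw":{"type":"number"},"grip_force":{"type":"number"}},"required":["commands"]}

```bash
mkdir -p pics; ls
python3 - <<'E'
from station import *
import cv2
s=sense()
for k,v in s.items(): print(k,v)
for n in ("scene","top","wrist"):
    im=snapshot(n); cv2.imwrite(f"pics/{n}0.png",im[:,:,::-1]); print(n,calibration(n))
E
```

```text
pics
clock 0.0
joint_pos [-0.95281553  0.50184403 -0.4267757   1.55142687  0.22081022  1.13829074
 -0.21027889]
qvel [-0.00104958  0.0007916   0.00026276 -0.00155448 -0.00169838  0.00031634
  0.00062711]
joint_efforts [ 9.65039289e-04 -5.66598737e+01 -5.81591606e+00 -2.79101515e+01
 -6.86304155e-02  3.10599455e-02  1.81855921e-04]
eef_pos [0.22561537 0.60885713 0.225689  ]
eef_rot [ 0.57980613 -0.40431146  0.58093734  0.4035702 ]
ft_force [ 0.48250249 -0.07902735  0.12449966]
moment [-0.03688116  0.01218646  0.05501244]
opening 0.09165629963871744
scene {'fx': 413.1457093915769, 'fy': 413.1457093915769, 'cx': 320.4372536342168, 'cy': 200.6177975195633, 'D': array([-0.02304311,  0.        ,  0.        ,  0.        ,  0.        ]), 'extrinsics': array([[-0.36870191,  0.92944423,  0.01386813,  0.20371932],
       [-0.70138171, -0.28796048,  0.65202949,  0.31347579],
       [ 0.61001852,  0.23067766,  0.75806676, -1.41194324],
       [ 0.        ,  0.        ,  0.        ,  1.        ]])}
top {'fx': 416.9381065048808, 'fy': 416.9381065048808, 'cx': 315.74983434810105, 'cy': 207.195464824
[... 176 characters left out ...]
694, -0.00871943,  0.08377028, -0.53499405],
       [-0.08385705, -0.01011271,  0.99642648, -1.13190498],
       [ 0.        ,  0.        ,  0.        ,  1.        ]])}
wrist {'fx': 314.0562119376895, 'fy': 314.0562119376895, 'cx': 318.0011568288923, 'cy': 198.2038029824104, 'D': array([0.00705153, 0.        , 0.        , 0.        , 0.        ]), 'mount': array([[ 8.28988267e-04,  2.69298730e-01, -9.63056336e-01,
        -1.57870943e-01],
       [-1.13295640e-03,  9.63056302e-01,  2.69297745e-01,
         7.30683961e-02],
       [ 9.99999015e-01,  8.67856165e-04,  1.10346609e-03,
        -7.88044118e-04],
       [ 0.00000000e+00,  0.00000000e+00,  0.00000000e+00,
         1.00000000e+00]])}
```

View pics/scene0.png

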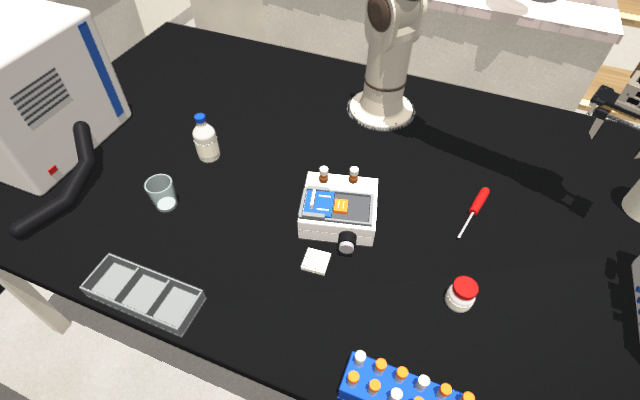

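View pics/top0.png

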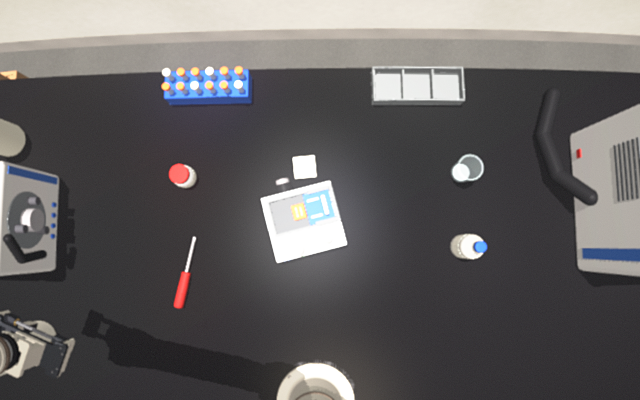

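View pics/wrist0.png

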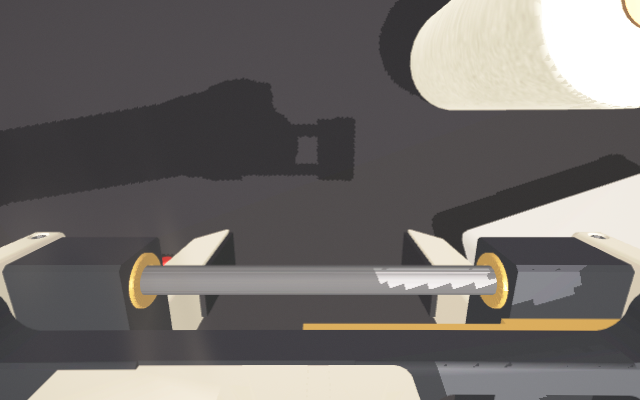

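The box sits around (303,220) in the top view, with the cover on the right (world −y) and the ledge on the left (world +y). The vials are on its robot side. Next I'll measure from colour masks.

```bash
cat > h.py <<'E'
from station import *
import cv2, numpy as np
from scipy.spatial.transform import Rotation as R
def cam(name,s=None):
    c=calibration(name)
    K=np.array([[c['fx'],0,c['cx']],[0,c['fy'],c['cy']],[0,0,1]]);D=np.array(c['D'])
    if name=='wrist':
        T=np.eye(4);q=s['eef_rot'];T[:3,:3]=R.from_quat([q[1],q[2],q[3],q[0]]).as_matrix();T[:3,3]=s['eef_pos']
        C2W=T@c['mount']
    else: C2W=np.linalg.inv(c['extrinsics'])
    return K,D,C2W
def rays(name,px,s=None):
    K,D,M=cam(name,s)
    u=cv2.undistortPoints(np.array(px,float).reshape(-1,1,2),K,D).reshape(-1,2)
    d=np.c_[u[:,0],-u[:,1],-np.ones(len(u))]@M[:3,:3].T
    return M[:3,3],d
def onplane(name,px,z,s=None):
    o,d=rays(name,px,s)
    return o+d*((z-o[2])/d[:,2])[:,None]
def proj(name,P,s=None):
    K,D,M=cam(name,s); W=np.linalg.inv(M)
    p=np.array(P,float).reshape(-1,3)@W[:3,:3].T+W[:3,3]
    return cv2.projectPoints(p*[1,-1,-1],np.zeros(3),np.zeros(3),K,D)[0].reshape(-1,2)
def mask(im,col):
    h=cv2.cvtColor(im,cv2.COLOR_RGB2HSV)
    if col=='blue': return cv2.inRange(h,(98,110,60),(118,255,255))
    if col=='orange': return cv2.inRange(h,(10,130,120),(26,255,255))
    if col=='white': return cv2.inRange(h,(0,0,120),(180,60,255))
E
python3 - <<'E'
from h import *
for n,(x0,y0,x1,y1) in {'top':(250,160,360,275),'scene':(285,155,395,280)}.items():
    im=cv2.imread(f'pics/{n}0.png')[:,:,::-1]
    c=np.ascontiguousarray(im[y0:y1,x0:x1]); cv2.imwrite(f'pics/{n}0c.png',cv2.resize(c,None,fx=5,fy=4.6 if n=='scene' else 5,interpolation=cv2.INTER_CUBIC)[:,:,::-1])
    for col,z in (('blue',.08),('orange',.081)):
        m=mask(c,col);k,l,st,ce=cv2.connectedComponentsWithStats(m)
        i=1+np.argmax(st[1:,4]);print(n,col,st[1:].tolist())
        ys,xs=np.nonzero(l==i); pts=np.c_[xs+x0,ys+y0]
        W=onplane(n,pts,z)[:,:2]
        r=cv2.minAreaRect(W.astype(np.float32)*1000);print(r, W.mean(0))
E
```

```text
Traceback (most recent call last):
ValueError: attempt to get argmax of an empty sequence
```

View pics/top0c.png

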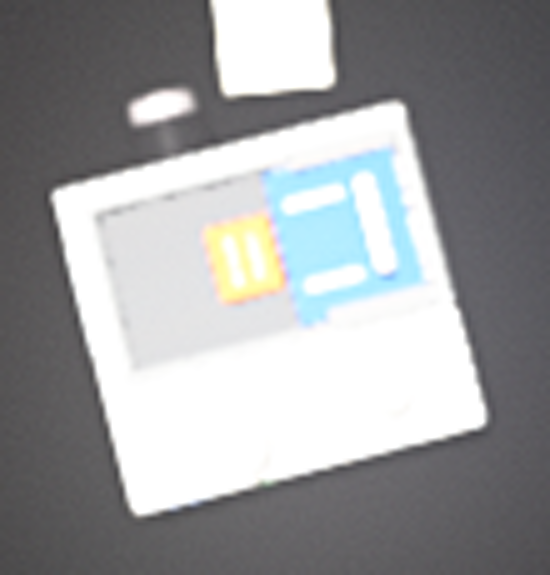

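```bash
sed -i 's/(98,110,60),(118,255,255)/(92,70,60),(120,255,255)/; s/(10,130,120),(26,255,255)/(8,90,120),(28,255,255)/' h.py
python3 - <<'E'
from h import *
for n,(x0,y0,x1,y1) in {'top':(250,160,360,275),'scene':(285,155,395,280)}.items():
    im=cv2.imread(f'pics/{n}0.png')[:,:,::-1]
    c=np.ascontiguousarray(im[y0:y1,x0:x1]); cv2.imwrite(f'pics/{n}0d.png',cv2.resize(c,None,fx=5,fy=4.6 if n=='scene' else 5,interpolation=cv2.INTER_CUBIC)[:,:,::-1])
    for col,z in (('blue',.08),('orange',.081)):
        m=mask(c,col);m=cv2.morphologyEx(m,cv2.MORPH_CLOSE,np.ones((3,3)));k,l,st,ce=cv2.connectedComponentsWithStats(m)
        i=1+np.argmax(st[1:,4]);print(n,col,st[1:].tolist())
        ys,xs=np.nonzero(l==i); pts=np.c_[xs+x0,ys+y0]
        W=onplane(n,pts,z)[:,:2]
        r=cv2.minAreaRect(W.astype(np.float32)*1000);print(r, W.mean(0))
E
```

```text
top blue [[53, 30, 31, 35, 431]]
((532.992919921875, -14.281078338623047), (81.94798278808594, 65.80997467041016), 13.653834342956543) [ 0.53423466 -0.01173856]
top orange [[46, 44, 11, 16, 29], [44, 52, 1, 1, 1]]
((515.5059204101562, 26.687267303466797), (21.490304946899414, 43.45057678222656), 67.94439697265625) [0.51595838 0.02760685]
scene blue [[18, 34, 32, 29, 595]]
((533.4620971679688, -13.330398559570312), (87.2265853881836, 70.17622375488281), 14.410855293273926) [ 0.53080472 -0.010633  ]
scene orange [[34, 20, 9, 8, 55], [64, 20, 9, 8, 54], [48, 43, 16, 16, 206]]
((523.1803588867188, 40.538387298583984), (47.219871520996094, 34.37006378173828), 14.236129760742188) [0.52355265 0.04054955]
```

View pics/scene0d.png

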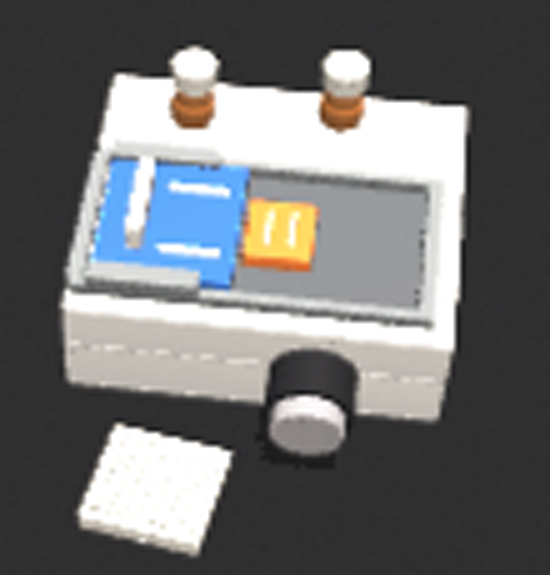

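Run:
```python
from h import *
import station
print([x for x in dir(station) if not x.startswith('_')])
print(getattr(station,'grip_point_offset',None))
s=sense();q=s['eef_rot'];print(s['clock'],R.from_quat([q[1],q[2],q[3],q[0]]).as_matrix().round(3))
a=np.radians(14);ex=np.array([np.cos(a),np.sin(a),0]);ey=np.array([-np.sin(a),np.cos(a),0])
c=np.array([.533,-.0138,0]);o=c+.05*ey; print('origin',o)
bx=lambda x,y,z:o+x*ex+y*ey+[0,0,z]
for n in('top','scene'):
    im=cv2.imread(f'pics/{n}0.png')
    pts=[bx(-.115,-.095,.07),bx(-.115,.095,.07),bx(.06,.095,.07),bx(.06,-.095,.07),bx(-.042,-.085,.08),bx(.042,-.085,.08),bx(.042,-.015,.08),bx(-.042,-.015,.08),bx(-.02,-.0115,.081),bx(.02,-.0115,.081),bx(.02,.0225,.081),bx(-.02,.0225,.081)]
    x,y=proj(n,[o+[0,0,.07]])[0].astype(int)-60
    cr=cv2.resize(im[y:y+120,x:x+120],None,fx=5,fy=5,interpolation=cv2.INTER_CUBIC)
    for p in proj(n,pts): cv2.circle(cr,tuple(int(v) for v in ((p-[x,y]+.5)*5)),3,(0,0,255),-1)
    cv2.imwrite(f'pics/{n}_ov.png',cr)
```

```text
['IKError', 'calibration', 'grip_point_offset', 'job_done', 'sense', 'snapshot']
-0.0188
0.15 [[-0.001 -0.938  0.347]
 [-0.001  0.347  0.938]
 [-1.     0.    -0.001]]
origin [0.52090391 0.03471479 0.        ]
```

View pics/top_ov.png

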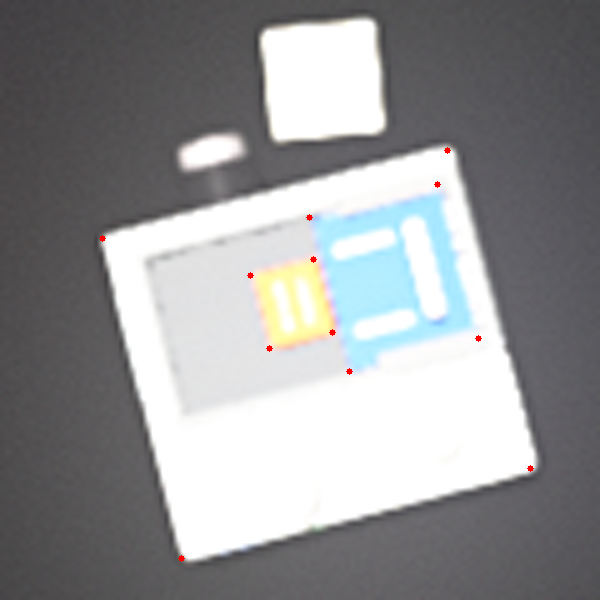

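View pics/scene_ov.png

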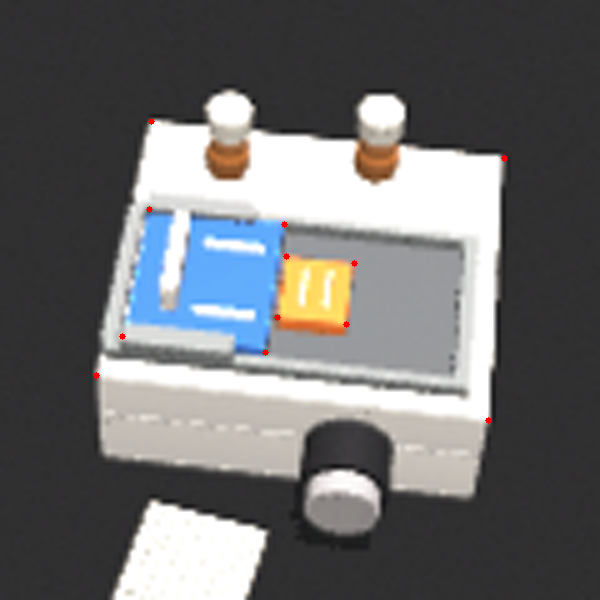

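Both overlays fit: the box outline is right and the cover sits about 1–2 mm further toward −y. Origin is about (0.521, 0.033) with yaw about 14°. I'll move above it with the fingers closing.

>>> move_arm(commands=[{"translation": [0, -2.36, -2.15]}, {"translation": [0, -2.36, -2.15]}, {"translation": [0, -2.36, -2.15]}, {"translation": [0, -2.36, -2.15]}, {"translation": [0, -2.36, -2.15]}, {"translation": [0, -2.36, -2.15]}, {"translation": [0, -2.36, -2.15]}, {"translation": [0, -2.36, -2.15]}, {"translation": [0, -2.36, -2.15]}, {"translation": [0, -2.36, -2.15]}, {"translation": [0, -2.36, -2.15]}, {"translation": [0, -2.36, -2.15]}, {"translation": [0, -2.36, -2.15]}, {"translation": [0, -2.36, -2.15]}, {"translation": [0, -2.36, -2.15]}, {"translation": [0, -2.36, -2.15]}, {"translation": [0, -2.36, -2.15]}, {"translation": [0, -2.36, -2.15]}, {"translation": [0, -2.36, -2.15]}, {"translation": [0, -2.36, -2.15]}], jaw=0)

```text
$.commands[0]: bad value
```

>>> move_arm(commands=[{"turn": [6.2, 0, 0]}, {"turn": [6.2, 0, 0]}, {"turn": [6.2, 0, 0]}, {"turn": [6.2, 0, 0]}, {"turn": [6.2, 0, 0]}, {"turn": [6.2, 0, 0]}, {"turn": [6.2, 0, 0]}, {"turn": [6.2, 0, 0]}, {"turn": [6.1, 0, 0]}, {"turn": [0, 0, 0]}, {"turn": [0, 0, 0]}])

```text
$.commands[0]: bad value
```

Run:
```python
from h import *
s=sense();q=s['eef_rot'];Rm=R.from_quat([q[1],q[2],q[3],q[0]]).as_matrix();print(s['clock'],s['eef_pos'],s['opening'],s['ft_force'],'\n',Rm.round(3))
im=snapshot('wrist');cv2.imwrite('pics/w1.png',im[:,:,::-1])
for col,z in (('blue',.08),('orange',.081)):
    m=mask(im,col);m=cv2.morphologyEx(m,cv2.MORPH_OPEN,np.ones((3,3)));k,l,st,ce=cv2.connectedComponentsWithStats(m)
    i=1+np.argmax(st[1:,4]);print(col,st[i])
    ys,xs=np.nonzero(l==i);W=onplane('wrist',np.c_[xs,ys],z,s)[:,:2]
    print(cv2.minAreaRect(W.astype(np.float32)*1000))
```

```text
0.15 [0.2256466  0.60902564 0.22593331] 0.09189681090639285 [-0.26721454  0.34598142  1.14723976] 
 [[-0.001 -0.938  0.347]
 [-0.001  0.347  0.938]
 [-1.     0.    -0.001]]Traceback (most recent call last):
  File "<stdin>", line 6, in <module>
    return _wrapfunc(a, 'argmax', axis=axis, out=out, **kwds)
    return bound(*args, **kwds)
ValueError: attempt to get argmax of an empty sequence
```

View pics/w1.png

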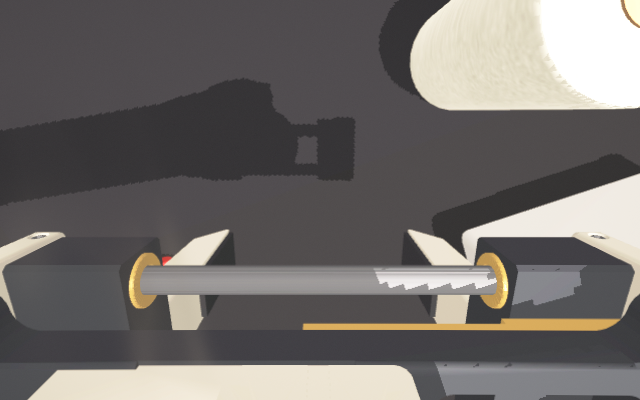

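Each row needs both fields, so I'm resending with both.

>>> move_arm(commands=[{"translation": [0, -2.36, -2.15], "turn": [2.8, 0, 0]}, {"translation": [0, -2.36, -2.15], "turn": [0, 0, 0]}], jaw=0)

```text
clock: 0.37
eef_pos: [0.2521, 0.5528, 0.2261]
eef_rot: [0.589, -0.39, 0.59, 0.391]
ft_force: [1.3, -0.2, 0.4]
opening: 0.0824
```

>>> move_arm(commands=[{"translation": [0, -2.45, -2.01], "turn": [0, 0, 0]}, {"translation": [0, -2.45, -2.01], "turn": [0, 0, 0]}, {"translation": [0, -2.45, -2.01], "turn": [0, 0, 0]}, {"translation": [0, -2.45, -2.01], "turn": [0, 0, 0]}, {"translation": [0, -2.45, -2.01], "turn": [0, 0, 0]}, {"translation": [0, -2.45, -2.01], "turn": [0, 0, 0]}, {"translation": [0, -2.45, -2.01], "turn": [0, 0, 0]}, {"translation": [0, -2.45, -2.01], "turn": [0, 0, 0]}, {"translation": [0, -2.45, -2.01], "turn": [0, 0, 0]}, {"translation": [0, -2.45, -2.01], "turn": [0, 0, 0]}, {"translation": [0, -2.45, -2.01], "turn": [0, 0, 0]}, {"translation": [0, -2.45, -2.01], "turn": [0, 0, 0]}, {"translation": [0, -2.45, -2.01], "turn": [0, 0, 0]}, {"translation": [0, -2.45, -2.01], "turn": [0, 0, 0]}, {"translation": [0, -2.45, -2.01], "turn": [0, 0, 0]}, {"translation": [0, -2.45, -2.01], "turn": [0, 0, 0]}, {"translation": [0, -2.45, -2.01], "turn": [0, 0, 0]}, {"translation": [0, -2.45, -2.01], "turn": [0, 0, 0]}])

```text
clock: 1.87
eef_pos: [0.5175, 0.0448, 0.2267]
eef_rot: [0.59, -0.39, 0.59, 0.39]
ft_force: [0.7, 0.8, 0.7]
opening: 0.0006
```

>>> move_arm(commands=[{"translation": [0, 0, 0], "turn": [5.9, 0, 0]}, {"translation": [0, 0, 0], "turn": [5.9, 0, 0]}, {"translation": [0, 0, 0], "turn": [5.9, 0, 0]}, {"translation": [0, 0, 0], "turn": [5.9, 0, 0]}, {"translation": [0, 0, 0], "turn": [5.9, 0, 0]}, {"translation": [0, 0, 0], "turn": [5.9, 0, 0]}, {"translation": [0, 0, 0], "turn": [5.9, 0, 0]}, {"translation": [0, 0, 0], "turn": [5.9, 0, 0]}, {"translation": [0, 0, 0], "turn": [5.7, 0, 0]}, {"translation": [0, 0, 0], "turn": [0, 0, 0]}, {"translation": [0, 0, 0], "turn": [0, 0, 0]}])

```text
clock: 2.78
eef_pos: [0.517, 0.0463, 0.2266]
eef_rot: [0.702, -0.087, 0.702, 0.087]
ft_force: [-0.5, -0.2, 0.2]
opening: 0.0007
```

```bash
cat > look.py <<'E'
from h import *
import sys
s=sense();q=s['eef_rot'];Rm=R.from_quat([q[1],q[2],q[3],q[0]]).as_matrix();print(s['clock'],s['eef_pos'],s['opening'],s['ft_force'],'\n',Rm.round(3))
im=snapshot('wrist');cv2.imwrite(f'pics/{sys.argv[1]}.png',im[:,:,::-1])
for col,z in (('blue',.08),('orange',.081)):
    m=mask(im,col);m=cv2.morphologyEx(m,cv2.MORPH_OPEN,np.ones((3,3)));k,l,st,ce=cv2.connectedComponentsWithStats(m)
    if k<2: continue
    i=1+np.argmax(st[1:,4]);print(col,st[i])
    ys,xs=np.nonzero(l==i);W=onplane('wrist',np.c_[xs,ys],z,s)[:,:2]
    print(cv2.minAreaRect(W.astype(np.float32)*1000))
E
python3 look.py w2
```

```text
2.7833 [0.51701561 0.04632719 0.22662292] 0.0006955081762753197 [-0.50110337 -0.1559891   0.21307714] 
 [[-0.    -0.245  0.97 ]
 [-0.     0.97   0.245]
 [-1.     0.    -0.   ]]
blue [ 278  211   82   44 1730]
((528.76708984375, -2.972911834716797), (83.62562561035156, 47.86205291748047), 14.109843254089355)
orange [ 115  318  329   12 2563]
((512.0423583984375, -119.7613525390625), (371.37030029296875, 14.484213829040527), 14.139019966125488)
```

View pics/w2.png

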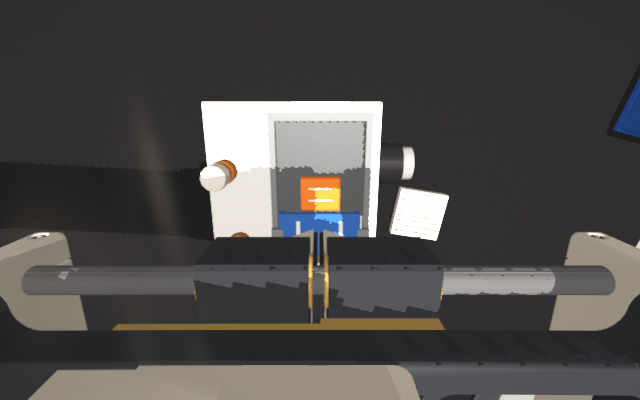

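The orange pad shows at x 300–341, y 177–211 and the cover's front edge at about row 211. The fingertips are near (318,240) and vial_a is at (218,175). I'll pin the tab and the cover edge down on the plane.

```bash
python3 - <<'E'
from h import *
s=sense();im=cv2.imread('pics/w2.png')[:,:,::-1];im=np.ascontiguousarray(im)
a=np.radians(14.1);Bi=np.array([[np.cos(a),np.sin(a)],[-np.sin(a),np.cos(a)]])
o=np.array([.5213,.0333])
h=cv2.cvtColor(im,cv2.COLOR_RGB2HSV);m=cv2.inRange(h,(4,100,60),(30,255,255));m[:170]=0;m[216:]=0;m[:,:285]=0;m[:,350:]=0
ys,xs=np.nonzero(m);print('orange px',xs.min(),xs.max(),ys.min(),ys.max())
W=onplane('wrist',np.c_[xs,ys],.081,s)[:,:2]
print(((W-o)@Bi.T*1000).min(0),((W-o)@Bi.T*1000).max(0))
m=mask(im,'blue');m[:200]=0;m[235:]=0;m[:,:250]=0;m[:,400:]=0
ys,xs=np.nonzero(m);W=onplane('wrist',np.c_[xs,ys],.08,s)[:,:2];b=(W-o)@Bi.T*1000
print('blue',np.percentile(b,[1,99],axis=0))
for p in ([203,101],[382,101],[268,121],[371,121],[275,121],[365,121]):
    print(p,(onplane('wrist',[p],.07,s)[:,:2]-o)@Bi.T*1000)
E
python3 - <<'E'
import cv2
im=cv2.imread('pics/w2.png')[90:260,190:460];cv2.imwrite('pics/w2c.png',cv2.resize(im,None,fx=2.9,fy=2.9,interpolation=cv2.INTER_CUBIC))
E
```

```text
orange px 300 340 176 210
[-20.37644398 -11.70491899] [19.98492008 23.42849079]
blue [[-42.34430203 -38.20999543]
 [ 39.71694914 -14.14575225]]
[203, 101] [[-112.09637559   94.10720348]]
[382, 101] [[59.01782244 94.18015234]]
[268, 121] [[-50.79758315  75.61259075]]
[371, 121] [[49.3666082  75.62456162]]
[275, 121] [[-43.99048107  75.6168993 ]]
[365, 121] [[43.53504769 75.62689061]]
```

View pics/w2c.png

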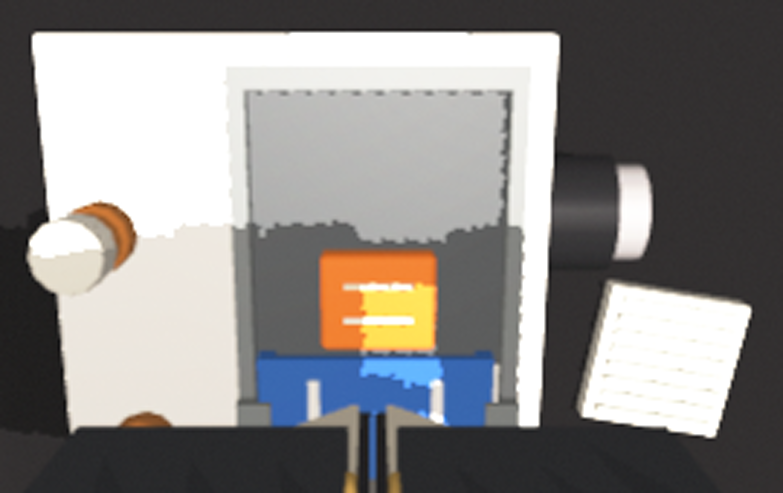

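>>> move_arm(commands=[{"translation": [2.3, -0.1, 0], "turn": [0, 0, 0]}, {"translation": [2.3, -0.1, 0], "turn": [0, 0, 0]}, {"translation": [2.3, -0.1, 0.1], "turn": [0, 0, 0]}, {"translation": [2.3, -0.1, 0], "turn": [0, 0, 0]}, {"translation": [2.3, -0.1, 0], "turn": [0, 0, 0]}, {"translation": [2.0, -0.06, 0], "turn": [0, 0, 0]}, {"translation": [0, 0, 0], "turn": [0, 0, 0]}, {"translation": [0, 0, 0], "turn": [0, 0, 0]}])

```text
clock: 3.5
eef_pos: [0.5185, 0.0409, 0.0909]
eef_rot: [0.701, -0.087, 0.703, 0.087]
ft_force: [0.2, 0.0, -0.2]
opening: 0.0005
```

>>> move_arm(commands=[{"translation": [0.5, 0, 0], "turn": [0, 0, 0]}, {"translation": [0.3, 0, 0], "turn": [0, 0, 0]}, {"translation": [0.3, 0, 0], "turn": [0, 0, 0]}, {"translation": [0.3, 0, 0], "turn": [0, 0, 0]}, {"translation": [0.3, 0, 0], "turn": [0, 0, 0]}, {"translation": [0.2, 0, 0], "turn": [0, 0, 0]}, {"translation": [0, 0, 0], "turn": [0, 0, 0]}, {"translation": [0, 0, 0], "turn": [0, 0, 0]}])

```text
clock: 4.17
eef_pos: [0.5202, 0.0412, 0.0729]
eef_rot: [0.702, -0.086, 0.701, 0.086]
ft_force: [0.9, 1.0, 2.9]
opening: 0.0008
```

>>> move_arm(commands=[{"translation": [0.1, 0, 0], "turn": [0, 0, 0]}, {"translation": [0.1, 0, 0], "turn": [0, 0, 0]}, {"translation": [0, 0, 0], "turn": [0, 0, 0]}, {"translation": [0, 0, 0], "turn": [0, 0, 0]}])

```text
clock: 4.5
eef_pos: [0.5202, 0.0411, 0.0712]
eef_rot: [0.702, -0.086, 0.701, 0.086]
ft_force: [1.1, 0.1, 6.3]
opening: 0.0007
```

>>> move_arm(commands=[{"translation": [0.1, 0, 0], "turn": [0, 0, 0]}, {"translation": [0.1, 0, 0], "turn": [0, 0, 0]}, {"translation": [0, 0, 0], "turn": [0, 0, 0]}, {"translation": [0, 0, 0], "turn": [0, 0, 0]}])

```text
clock: 4.83
eef_pos: [0.5203, 0.0412, 0.0709]
eef_rot: [0.702, -0.086, 0.701, 0.086]
ft_force: [-5.1, 0.2, 23.8]
opening: -0.0001
```

Force rose to 24 N at z = 0.0709, so the tab is bottomed out. Next: rise, look, and move behind the rib.

>>> move_arm(commands=[{"translation": [-1, 0, 0], "turn": [0, 0, 0]}, {"translation": [-2, 0, 0], "turn": [0, 0, 0]}, {"translation": [-2, 0, 0], "turn": [0, 0, 0]}, {"translation": [-1, -1, 0], "turn": [0, 0, 0]}, {"translation": [0, -2, 0], "turn": [0, 0, 0]}, {"translation": [0, -2, 0], "turn": [0, 0, 0]}, {"translation": [0, -2, 0], "turn": [0, 0, 0]}, {"translation": [0, -2, 0], "turn": [0, 0, 0]}, {"translation": [0, -0.45, 0], "turn": [0, 0, 0]}, {"translation": [0, 0, 0], "turn": [0, 0, 0]}, {"translation": [0, 0, 0], "turn": [0, 0, 0]}])

```text
clock: 5.75
eef_pos: [0.5416, -0.0504, 0.1281]
eef_rot: [0.701, -0.086, 0.702, 0.086]
ft_force: [-0.7, -0.2, -0.0]
opening: 0.0001
```

```bash
python3 look.py w3
python3 - <<'E'
from h import *
s=sense();p=s['eef_pos'][:2];a=np.radians(14.1);Bi=np.array([[np.cos(a),np.sin(a)],[-np.sin(a),np.cos(a)]])
print('tcp box',(p-[.5213,.0333])@Bi.T)
im=snapshot('scene')[155:280,285:395];cv2.imwrite('pics/s3.png',cv2.resize(im,None,fx=5,fy=4.6)[:,:,::-1])
E
```

```text
5.75 [ 0.54156662 -0.05042101  0.12809159] 0.00013167502281829455 [-0.65524185 -0.21288919 -0.0140778 ] 
 [[-0.002 -0.241  0.971]
 [ 0.001  0.971  0.241]
 [-1.     0.001 -0.001]]
blue [  253   113   133   105 10448]
((532.474853515625, -15.898677825927734), (84.0406265258789, 69.51687622070312), 13.903666496276855)
orange [ 290   52   62   56 3166]
((520.3003540039062, 36.90160369873047), (37.48838806152344, 31.597681045532227), 13.869948387145996)
tcp box [-0.00045067 -0.08529186]
```

View pics/w3.png

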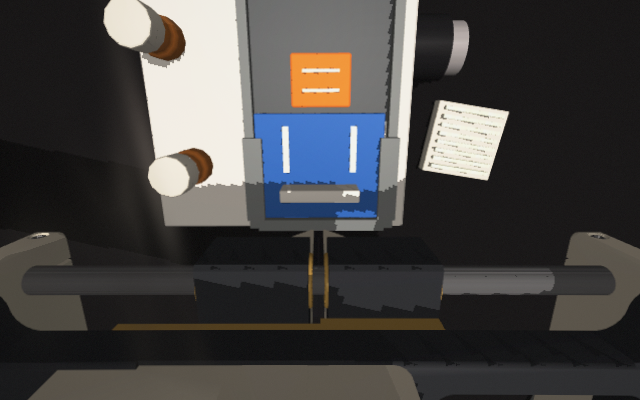

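View pics/s3.png

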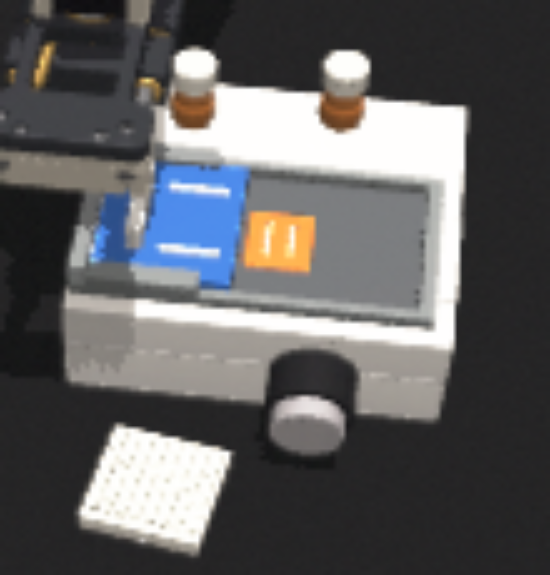

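The tab is flush and the cover is still on its seat, with its centre at box y of about −50. The finger is behind the rib, so I'll descend.

>>> move_arm(commands=[{"translation": [1.5, 0, 0], "turn": [0, 0, 0]}, {"translation": [1.3, 0, 0.05], "turn": [0, 0, 0]}, {"translation": [1.0, 0, 0], "turn": [0, 0, 0]}, {"translation": [0.55, 0, 0], "turn": [0, 0, 0]}, {"translation": [0, 0, 0], "turn": [0, 0, 0]}, {"translation": [0, 0, 0], "turn": [0, 0, 0]}])

```text
clock: 6.35
eef_pos: [0.5426, -0.0501, 0.0851]
eef_rot: [0.702, -0.086, 0.702, 0.086]
ft_force: [-0.9, 1.2, 0.5]
opening: 0.0001
```

>>> move_arm(commands=[{"translation": [0, 0.4, 0], "turn": [0, 0, 0]}, {"translation": [0, 0.4, 0], "turn": [0, 0, 0]}, {"translation": [0, 0.4, 0], "turn": [0, 0, 0]}, {"translation": [0, 0.4, 0], "turn": [0, 0, 0]}, {"translation": [0, 0.4, 0], "turn": [0, 0, 0]}, {"translation": [0, 0, 0], "turn": [0, 0, 0]}])

```text
clock: 6.85
eef_pos: [0.5379, -0.0298, 0.0855]
eef_rot: [0.702, -0.086, 0.702, 0.087]
ft_force: [-0.3, 0.5, 0.0]
opening: 0.0001
```

```bash
python3 look.py w4
```

```text
6.85 [ 0.53791362 -0.02982791  0.08545489] 8.504507742777883e-05 [-0.32156851  0.50999322  0.02073317] 
 [[ 0.    -0.243  0.97 ]
 [ 0.001  0.97   0.243]
 [-1.     0.001  0.   ]]
blue [  234   125   166   112 13683]
((527.7577514648438, 3.37310791015625), (83.97146606445312, 60.46389389038086), 13.989544868469238)
orange [ 281   82   76   44 3019]
((518.8782958984375, 42.85489273071289), (36.87773895263672, 20.353939056396484), 13.970361709594727)
```

View pics/w4.png

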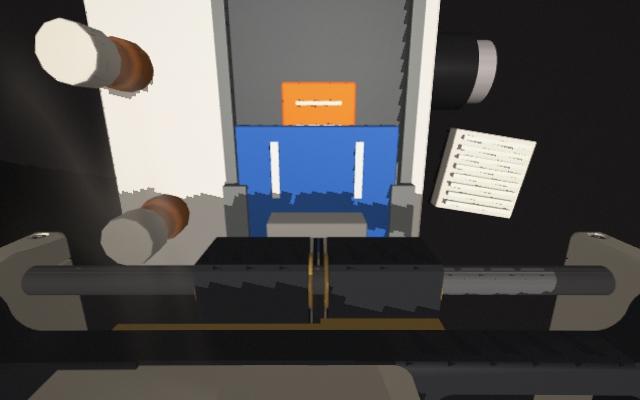

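The cover has moved about 15 mm onto the pressed tab. I'll continue about 65 mm more.

>>> move_arm(commands=[{"translation": [0, 0.5, 0], "turn": [0, 0, 0]}, {"translation": [0, 0.5, 0], "turn": [0, 0, 0]}, {"translation": [0, 0.5, 0], "turn": [0, 0, 0]}, {"translation": [0, 0.5, 0], "turn": [0, 0, 0]}, {"translation": [0, 0.5, 0], "turn": [0, 0, 0]}, {"translation": [0, 0.5, 0], "turn": [0, 0, 0]}, {"translation": [0, 0.5, 0], "turn": [0, 0, 0]}, {"translation": [0, 0.5, 0], "turn": [0, 0, 0]}, {"translation": [0, 0.5, 0], "turn": [0, 0, 0]}, {"translation": [0, 0.4, 0], "turn": [0, 0, 0]}, {"translation": [0, 0.4, 0], "turn": [0, 0, 0]}, {"translation": [0, 0.3, 0], "turn": [0, 0, 0]}, {"translation": [0, 0.3, 0], "turn": [0, 0, 0]}, {"translation": [0, 0.2, 0], "turn": [0, 0, 0]}, {"translation": [0, 0.2, 0], "turn": [0, 0, 0]}, {"translation": [0, 0.2, 0], "turn": [0, 0, 0]}, {"translation": [0, 0, 0], "turn": [0, 0, 0]}, {"translation": [0, 0, 0], "turn": [0, 0, 0]}])

```text
clock: 8.4
eef_pos: [0.5221, 0.0322, 0.0851]
eef_rot: [0.702, -0.086, 0.702, 0.086]
ft_force: [-0.4, 0.4, 0.0]
opening: 0.0003
```

```bash
python3 look.py w5
```

```text
8.4 [0.5220782  0.03220165 0.08511837] 0.00028789033405168894 [-0.4154811   0.41318241  0.04711495] 
 [[-0.    -0.242  0.97 ]
 [ 0.     0.97   0.242]
 [-1.     0.    -0.   ]]
blue [  235   125   165   112 14408]
((512.2562255859375, 65.56777954101562), (84.00932312011719, 60.34445571899414), 13.944771766662598)
orange [122 175  37  32 275]
((423.6345520019531, 41.899627685546875), (10.143701553344727, 21.93860626220703), 59.82186508178711)
```

View pics/w5.png

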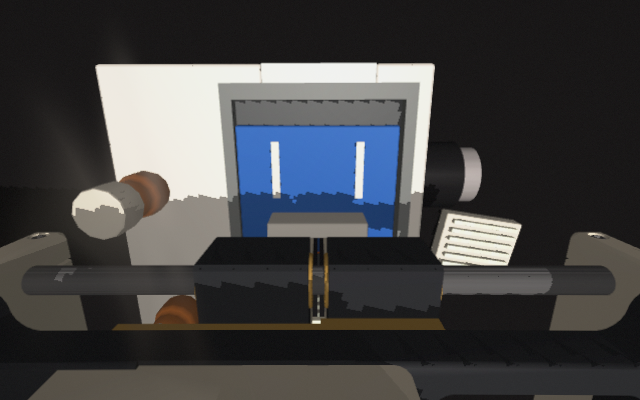

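The cover's centre is now at box y of about +29 mm. I'll back off, lift clear, and check.

>>> move_arm(commands=[{"translation": [0, -0.5, 0], "turn": [0, 0, 0]}, {"translation": [-0.5, -1, 0], "turn": [0, 0, 0]}, {"translation": [-2, -1, 0], "turn": [0, 0, 0]}, {"translation": [-2.5, 0, 0], "turn": [0, 0, 0]}, {"translation": [-2.5, 0, 0], "turn": [0, 0, 0]}, {"translation": [-2.5, -1, 0], "turn": [0, 0, 0]}, {"translation": [-2.5, -2, 0], "turn": [0, 0, 0]}, {"translation": [-1.5, -2, 0], "turn": [0, 0, 0]}, {"translation": [0, -2, 0], "turn": [0, 0, 0]}, {"translation": [0, -2, 0], "turn": [0, 0, 0]}, {"translation": [0, -2, 0], "turn": [0, 0, 0]}, {"translation": [0, 0, 0], "turn": [0, 0, 0]}, {"translation": [0, 0, 0], "turn": [0, 0, 0]}])

```text
clock: 9.53
eef_pos: [0.5547, -0.1016, 0.2255]
eef_rot: [0.702, -0.085, 0.702, 0.084]
ft_force: [-0.4, 0.8, 0.0]
opening: 0.0002
```

```bash
python3 look.py w6
python3 - <<'E'
from h import *
o=np.array([.5213,.0333]);a=np.radians(14.1);Bi=np.array([[np.cos(a),np.sin(a)],[-np.sin(a),np.cos(a)]])
im=snapshot('scene');cv2.imwrite('pics/s6.png',im[:,:,::-1])
c=np.ascontiguousarray(im[155:280,285:395]);m=mask(c,'blue');ys,xs=np.nonzero(m)
W=onplane('scene',np.c_[xs+285,ys+155],.08)[:,:2];b=(W-o)@Bi.T*1000
print(np.percentile(b,[1,99],axis=0))
cv2.imwrite('pics/s6c.png',cv2.resize(c,None,fx=5,fy=4.6)[:,:,::-1])
d=cv2.absdiff(im,cv2.imread('pics/scene0.png')[:,:,::-1]).max(2)
for n,(x0,y0,x1,y1) in dict(bottle=(190,110,222,165),beaker=(143,172,180,214),jar=(443,273,480,313),driver=(455,185,492,240),spare=(298,247,334,276)).items(): print(n,(d[y0:y1,x0:x1]>40).mean().round(3))
E
```

```text
9.5333 [ 0.55466192 -0.10164113  0.225457  ] 0.00020898845171015795 [-0.40619036  0.82175889  0.00528622] 
 [[ 0.    -0.238  0.971]
 [-0.001  0.971  0.238]
 [-1.    -0.001 -0.   ]]
blue [ 269    0   99   41 2827]
((518.63232421875, 40.467899322509766), (84.37828063964844, 30.831661224365234), 13.677022933959961)
orange [297  40  44   8 345]
((523.628662109375, 22.763076782226562), (37.7677001953125, 5.586684226989746), 13.6765718460083)
[[-43.28754357  -3.94856526]
 [ 43.51214743  64.99495469]]
bottle 0.0
beaker 0.0
jar 0.0
driver 0.0
spare 0.0
```

View pics/w6.png

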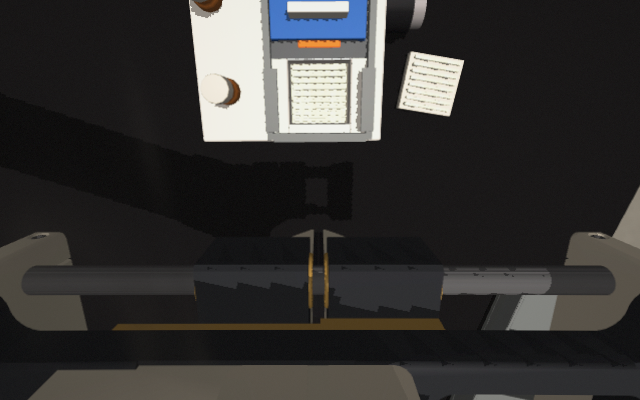

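View pics/s6c.png

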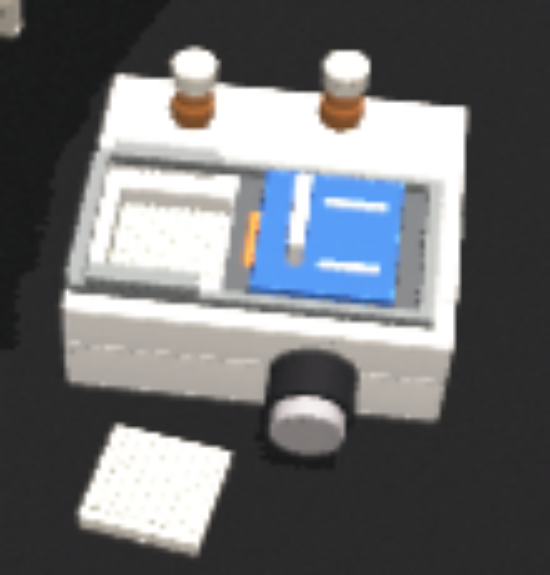

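The filter is fully open, the cover lies flat with its centre at box y of about +30 mm, and the vials stand unmoved. I'm handing it in.

```bash
python3 -c "
from station import *
print(job_done())"
```

```text
the job is handed in; nothing more can be done
None
```

I pressed the orange snap tab fully in and pushed the blue cover by its rib along the guides onto the dark ledge. I then backed the arm clear and handed the job in at about 9.6 s; it reported no verdict.

- **Tab:** it bottomed out with the tool at z = 0.071 m, where the force rose to about 24 N. It was flush with the ledge afterwards.
- **Cover:** its centre is at box y of about +29 to +30 mm, in two views that agree to about 2 mm; the allowed range is 16 to 48 mm. It looks flat, and the white filter is fully open.
- **Surroundings:** the bottle, beaker, jar, screwdriver and spare filter show no change in the scene picture. I checked the vials only by eye, and both stand where they were.
- **Robot:** it touches nothing, with wrist force under 1 N at the end.

One disagreement: the first position from the fixed cameras was off by about 1.5 mm along the track. I corrected it before pressing, and the wrist camera agreed. The first two move calls were refused for a missing field and moved nothing.

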